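Present a probe holder to the inspection camera

ROBOT

A 7-joint arm with a two-finger parallel gripper is mounted at the origin on the work surface. World frame = base frame: x ahead of the robot, y to its left, z up, the work surface at z = 0. Lengths are in m, angles in rad, forces in N, time in s.
With the tool pointing down it reaches from about 0.35 to 0.9 m from the base axis. Payload 8.1 kg.
Tool frame: the origin (TCP) lies at the very end of the fingers, on their centre line; the grasp point (between the pads) lies 19 mm behind it; z points along the fingers, y is the line along which they close (so a half turn about z gives the same grasp; the last joint's range is limited). The gripper opens to 85 mm and grips with 20 to 120 N. Pads are 22 mm wide; open, the fingers measure 114 mm over their backs; the gripper's body (76 mm by 85 mm) begins 54 mm behind the grasp point. The pads swing forward as they close: fully open they stand 13 mm farther back than shut.
Start: joints at [1.184, 0.434, 0.025, 1.573, -0.012, 1.134, -0.075], TCP at [0.175, -0.6, 0.231] pointing down, gripper open.
Joint ranges: [-2.62, 2.62], [-0.44, 2.09], [-1.27, 1.32], [0.08, 2.57], [-1.32, 4.46], [0.12, 2], [-2.74, 2.74]. Speed limits (rad/s): [2.22, 2.22, 3.01, 3.01, 3.14, 3.14, 3.14].

INTERFACE

Orientations are given as a 3x3 rotation matrix whose columns are the frame's x, y, z axes.
In Python, from cell import * gives the robot as it stands. The module is installed in compiled form; this text tells all that it offers. Calls block until the motion is done:
- movep(position, orientation): joint-space move of the TCP to a pose.
- move_l(position, ori=None, velocity=0.15, contact_N=None): straight line of the TCP; ori=None keeps the orientation; velocity is the mean speed in m/s. With contact_N (N) it stops when the force on the tool has changed by that much, and returns True; else False.
- set_joints(angles): joint-space move.
- grip(opening, force=None): finger opening in m; force is the grip in N (None keeps the last); returns when the fingers have stopped.
- pause(seconds).
- inverse_kinematics(position, orientation): joint angles nearest the present ones, or None.
- sense(): the state.
- capture(name): name is "side" or "top" or "wrist"; returns a dict with "color" (400x640x3 uint8, red, green, blue), "fx", "fy", "cx", "cy" (pixels), "k1" (the pictures are not rectified: a ray, as slopes to the right and down, at radius r is drawn at 1 + k1 r^2 times it, then the intrinsics apply), "world_to_cam" (4x4, takes a point from world to camera coordinates). Camera axes: x right, y down, z forward; pixel columns grow to the right and rows downward; lengths in m; the calibration is good to about 2 mm. A picture is of the moment at which its call begins. There is no depth.
A pose or a line that the arm cannot do raises IKError and nothing moves.
- close_job(): hands the job in; it is judged then, once.
The state is a dict: "t": time; "joint_pos": joint angles; "qvel": joint speeds; "joint_efforts": joint torques, N m; "ee_pos": TCP position; "tool_rot": TCP orientation; "force": force on the tool from outside, world axes, zero at the start; "ft_torque": the same for the moment, N m; "gripper_width": finger opening in m; "grip_force": force on a finger pad.
Only numpy, scipy, OpenCV 4.12 (cv2) and the standard library are available. Lean on these libraries where they do the work, as an engineer would, in place of code of your own. Each camera call takes 0.05 s, during which the arm holds its last target. There are 200 camera calls.

TASK

Lift the clear lid of the instrument case gently all the way back onto its stop and leave it open there. Then take out the probe holder with the pointed nose and present it to the inclined inspection camera: nose pointing straight into the lens along the camera's axis, its tip 60 mm in front of the middle of the lens, thumbscrew uppermost. Finish while holding it there, still, in the gripper, touching nothing else, and leave the other bars, the camera's setting and the things on the bench undisturbed.

Things in the scene. Friction and masses are not known exactly. Their poses are not given: they have to be found in the camera images.
- case: Fixed open-topped black case, 160 (x) x 220 (y) x 68 mm high, walls 5 mm. Origin under its centre on the table; z up, +x from its front (nearer the robot) to the hinge side. Two notched white ribs 8 mm thick at x = -54 and +30 mm carry three steel bars lying along x, working ends to +x, in lanes at y = -65, 0, +65 mm (any order). Between the ribs it is open down to its floor, 5 mm above the table.
- lid (a joint): Angle of the clear lid (158 x 220 x 5 mm, 0.22 kg), rad: 0 closed, 1.75 fully back on its stop (leaning back 10 degrees past upright). A stiff friction hinge: the lid stays where it is left (about 0.4 N m to turn, plus its weight). Starts shut or up to 0.35 ajar. A light grip slips a little as the lid turns, so check that it reaches the stop.
- lid_hinge (a point): Point on the lid's hinge line, half-way along it: at the top of the case's +x wall, 68 mm above the table. The hinge line runs along the case's y; the axes are those of the case.
- lid_knob (a point): Centre of the lid's black grip: a cylinder 22 mm in diameter lying along the hinge direction, 24 mm long, flat ends, on a narrower stalk near the lid's free front edge, 135 mm from the hinge line along the lid, 33 mm above its underside (28 mm above its top). Axes turn with the lid: x to the hinge, y along the hinge, z out of its outer face: with the lid open the grip is behind it (case's +x).
- holder: Probe holder: loose steel square bar 12 x 12 x 100 mm with a cone-shaped pointed nose 25 mm long and a round thumbscrew 14 mm across on top near the nose; about 0.1 kg. Origin at the middle of the square bar, half-way up (44 mm above the table at the start). x to the nose, z to the thumbscrew (at x = +38 mm, standing 16 mm above the axis); nose tip at x = +75 mm.
- holder_center (a point): Centre of the probe holder's square bar (the same point as its origin), a good place to grip across its two flat sides, 12 mm apart.
- holder_tip (a point): Tip of the probe holder's nose, 75 mm from its centre; axes as the holder's.
- fork_center (a point): Centre of another loose bar in the case, same square bar and thumbscrew but with a two-pronged fork in place of the pointed nose. To be left in the case.
- blank_center (a point): Centre of the third loose bar in the case, same square bar with a short blunt round stub at the end and no thumbscrew. To be left in the case.
- inspection: Fixed camera stand: aluminium base plate 130 x 130 x 14 mm (its x from +75 to +205 mm) and a post 16 mm thick, 304 mm tall at x = 130, y = 45 mm. Origin on the table about 40 mm nearer the robot than the point below the focus; x away from the robot, z up. Carries the camera's tilting clamp at 242 mm height over x = 130 mm, y = 0.
- lens (a point): Centre of the camera's front glass. The camera is a black barrel (42 mm diameter, 155 mm long, silver lens collar 34 mm across) in a stiff tilting clamp, looking obliquely down towards the robot, 15 to 35 degrees below level. Axes: x along the camera's axis from the lens back into the barrel (away from the robot, upwards), y level, z upwards square to the axis.
- focus (a point): Focus point of the camera in the air, on its axis 60 mm in front of the lens, about 200 mm above the table; axes as those of the lens. The nose tip belongs here, with the holder's x, y, z axes along these.
- screwdriver: Loose screwdriver lying between the case and the camera stand, 160 mm long. Bystander.
- beaker: Loose glass beaker, 60 mm across, 75 mm high. Bystander.
- vial: Loose amber vial, 28 mm across, 50 mm high. Bystander.
- weight: Loose brass weight, 36 mm across, 30 mm high. Bystander.

How it is judged:
By the outcome, as a careful person would: the job done as asked, in the order asked, and still so for the second after the job is handed in, while the arm keeps its last pose, push and grip.
It also fails if it takes over 64 s, if anything falls off the work surface, if the arm or the gripper's body presses on something with over 40 N, if the wrist force passes 120 N, or if a joint passes its speed limit or range.

## Working session

There is one attempt and no reset: what is moved stays moved. The work goes in short steps, each a Python script; the robot and the scene stay as the last script left them, time stands still between calls to the robot, and variables do not carry over. Pictures are saved under pics/ and viewed, at most 10 in all, crops included, and the job is handed in when it is done.

```bash
mkdir -p pics; cat > h.py <<'E'
from cell import *
import numpy as np, cv2
def ray(c,u,v):
    x,y=(u-c["cx"])/c["fx"],(v-c["cy"])/c["fy"]
    a,b=x,y
    for _ in range(20):
        s=1+c["k1"]*(a*a+b*b); a,b=x/s,y/s
    T=np.array(c["world_to_cam"]);R=T[:3,:3]
    return -R.T@T[:3,3], R.T@np.array([a,b,1.])
def atz(c,u,v,z):
    o,d=ray(c,u,v); return o+d*(z-o[2])/d[2]
def proj(c,P):
    T=np.array(c["world_to_cam"]); p=T[:3,:3]@np.asarray(P)+T[:3,3]
    a,b=p[0]/p[2],p[1]/p[2]; s=1+c["k1"]*(a*a+b*b)
    return np.array([c["fx"]*a*s+c["cx"],c["fy"]*b*s+c["cy"]])
def tri(obs):
    A=np.zeros((3,3));B=np.zeros(3)
    for c,u,v in obs:
        o,d=ray(c,u,v);d=d/np.linalg.norm(d);M=np.eye(3)-np.outer(d,d);A+=M;B+=M@o
    return np.linalg.solve(A,B)
import pickle
def snap(name,tag,crop=None,scale=1):
    c=capture(name); pickle.dump(c,open(f"pics/{tag}.pkl","wb"))
    im=c["color"][:,:,::-1]
    if crop: im=im[crop[1]:crop[3],crop[0]:crop[2]]
    cv2.imwrite(f"pics/{tag}.png",cv2.resize(im,None,fx=scale,fy=scale,interpolation=cv2.INTER_CUBIC)); return c
def load(tag): return pickle.load(open(f"pics/{tag}.pkl","rb"))
E
python3 - <<'E'
from h import *
for n in("side","top","wrist"):
    c=snap(n,n+"0"); o,d=ray(c,320,200); print(n,o,d,c["fx"],c["k1"])
print(sense())
E
```

```text
side [ 0.44850422 -0.97752632  0.93268233] [ 0.07306848  0.79562652 -0.6019167 ] 495.7927659687009 -0.00485808869272674
top [ 0.34798368 -0.02667927  1.03259626] [ 0.18977812 -0.01222609 -0.98187222] 423.00056908123105 -0.029955123929407114
wrist [ 0.24310848 -0.57974867  0.37436891] [-0.27656854 -0.08747241 -0.95707011] 302.34449588154047 0.014335203367521388
{'t': 0.15, 'joint_pos': array([ 1.18438607,  0.43506308,  0.02502519,  1.57389643, -0.01162004,
        1.1340625 , -0.07512719]), 'qvel': array([ 0.00196364, -0.00498466, -0.00127921, -0.002185  ,  0.00045972,
        0.00030494,  0.00038528]), 'joint_efforts': array([ 1.84920456e-03, -6.70889711e+01,  1.02598362e+00, -3.16449130e+01,
        1.56104896e-02,  9.10014933e-03, -3.81982932e-05]), 'ee_pos': array([ 0.1748252 , -0.59962196,  0.23070355]), 'tool_rot': array([[ 9.60037648e-01,  2.79870489e-01, -4.72641034e-04],
       [ 2.79870863e-01, -9.60036913e-01,  1.19367307e-03],
       [-1.19678971e-04, -1.27824955e-03, -9.99999176e-01]]), 'force': array([-0.31372619, -0.2459976 , -0.44037195]), 'ft_torque': array([-0.03369851, -0.01961662,  0.00366988]), 'grip_force': 0.0, 'gripper_width': 0.08569968465900327}
```

View pics/side0.png

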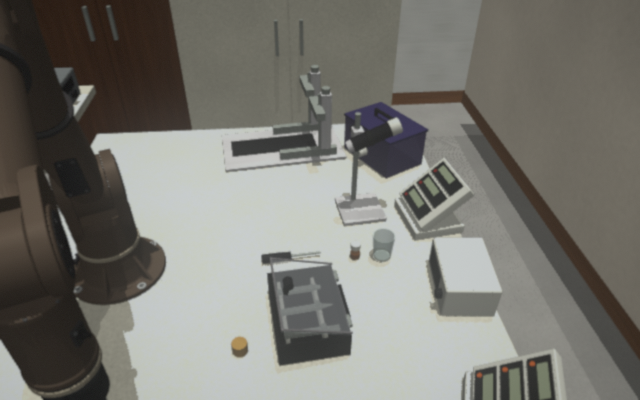

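View pics/top0.png

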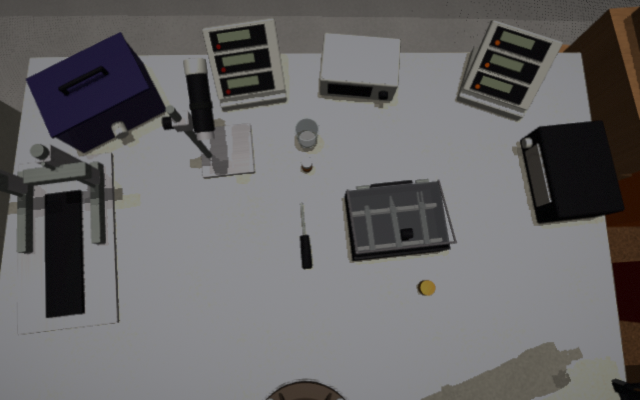

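The top view shows the case centred near (400,220) with the lid slightly ajar, the camera barrel near (200,100) and its stand near (228,150). The side view has the case near (310,310) and the barrel from (350,143) to (400,127). I'll enlarge these areas.

```bash
python3 - <<'E'
from h import *
def cr(t,x,y,w=128,h=96):
    im=load(t)["color"][y:y+h,x:x+w,::-1]; im=cv2.resize(im,(400,300),interpolation=cv2.INTER_CUBIC)
    return np.clip(im.astype(float)*1.3,0,255).astype(np.uint8)
m=np.vstack([np.hstack([cr("top0",336,172),cr("side0",250,268)]),np.hstack([cr("top0",150,52,160,120),cr("side0",320,100,160,120)])])
cv2.imwrite("pics/m1.png",m)
E
```

```text
(no output)
```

View pics/m1.png

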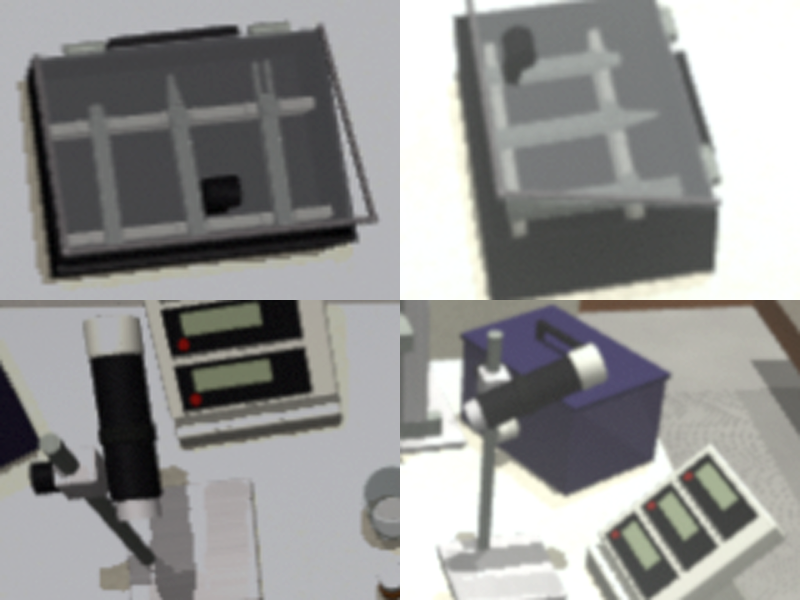

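The pointed nose is on the middle bar. The fork is at the right (-y) and the blank at the left. Knob: top (407,233), side (288,283). Lens: top (205,137), side (350,146). Barrel rear: top (194,60), side (397,126).

```bash
python3 - <<'E'
from h import *
t,s=load("top0"),load("side0"); np.set_printoptions(precision=4,suppress=True)
def mt(x,y):return 336+x/3.125,172+y/3.125
def ms(x,y):return 250+(x-400)/3.125,268+y/3.125
def nt(x,y):return 150+x/2.5,52+(y-300)/2.5
def ns(x,y):return 320+(x-400)/2.5,100+(y-300)/2.5
k=tri([(t,*mt(221,192)),(s,*ms(519,46))]);print("knob",k)
l=tri([(t,*nt(138,513)),(s,*ns(475,413))]);r=tri([(t,*nt(112,322)),(s,*ns(594,366))])
d=r-l;print("lens",l,"rear",r,np.linalg.norm(d),"yaw",np.arctan2(d[1],d[0]),"tilt",np.degrees(np.arcsin(d[2]/np.linalg.norm(d))))
RL=atz(t,*mt(32,60),.068);RR=atz(t,*mt(322,28),.068);print("rear corners",RL,RR,np.linalg.norm(RL-RR))
d=RL-RR;print("yaw",np.arctan2(-d[0],d[1]))
for n,p in dict(ribRl=(50,131),ribRr=(315,103),ribFl=(68,242),ribFr=(330,212)).items():print(n,atz(t,*mt(*p),.044))
print("tip",atz(t,*mt(172,75),.044),"barmid",atz(t,*mt(190,170),.05))
print("lid corner",tri([(t,*mt(376,218)),(s,*ms(510,190))]), tri([(t,*mt(65,252)),(s,*ms(470,5))]))
for n,p in dict(FL=(50,275),FR=(357,240)).items():print(n,atz(t,*mt(*p),0))
E
```

```text
knob [ 0.4479 -0.221   0.1381]
lens [0.6355 0.1916 0.2303] rear [0.7712 0.2058 0.277 ] 0.1441365750998284 yaw 0.10402776473956506 tilt 18.86620256406387
rear corners [ 0.5548 -0.1001  0.068 ] [ 0.5775 -0.3186  0.068 ] 0.21969118985385142
yaw 0.10343961991318705
ribRl [ 0.5049 -0.1143  0.044 ]
ribRr [ 0.5246 -0.3167  0.044 ]
ribFl [ 0.4211 -0.1256  0.044 ]
ribFr [ 0.4416 -0.3226  0.044 ]
tip [ 0.5473 -0.2086  0.044 ] barmid [ 0.4734 -0.2178  0.05  ]
lid corner [ 0.434  -0.3314  0.1195] [ 0.412  -0.1195  0.0804]
FL [ 0.399  -0.1154  0.    ]
FR [ 0.4237 -0.3555  0.    ]
```

Everything fits the given dimensions: the knob radius comes to 0.138 against 0.139, the lid is about 0.29 rad ajar, and the case and camera yaw are both about 0.10. Next I move in for a closer look.

```bash
cat >> h.py <<'E'
def Rd(yaw,pitch=0):
    # tool down, tool x along heading; pitch>0: fingers lean away from the robot (tool z -> forward)
    c,s=np.cos(yaw),np.sin(yaw); Z=np.array([[c,-s,0],[s,c,0],[0,0,1]])
    cp,sp=np.cos(pitch),np.sin(pitch)
    H=Z@np.array([[cp,0,-sp],[0,1,0],[sp,0,cp]])   # object axes x forward(up), y, z
    return np.column_stack([H[:,0],-H[:,1],-H[:,2]])
E
python3 - <<'E'
from h import *
movep([.39,-.225,.30],Rd(.103)); c=snap("wrist","w1",scale=1.25)
st=sense();print(st["t"],st["ee_pos"],st["joint_pos"])
for P in ([.4479,-.221,.1381],[.566,-.209,.068],[.5473,-.2086,.044]): print(proj(c,P)*1.25)
E
```

```text
1.8083 [ 0.38971893 -0.22604502  0.29981777] [ 0.57564969  0.104018   -0.18532241  1.85387043  0.02080644  1.18579905
 -1.08598743]
[398.25111224 152.48640452]
[398.31048699   7.86211106]
[395.75578371  38.68575763]
```

View pics/w1.png

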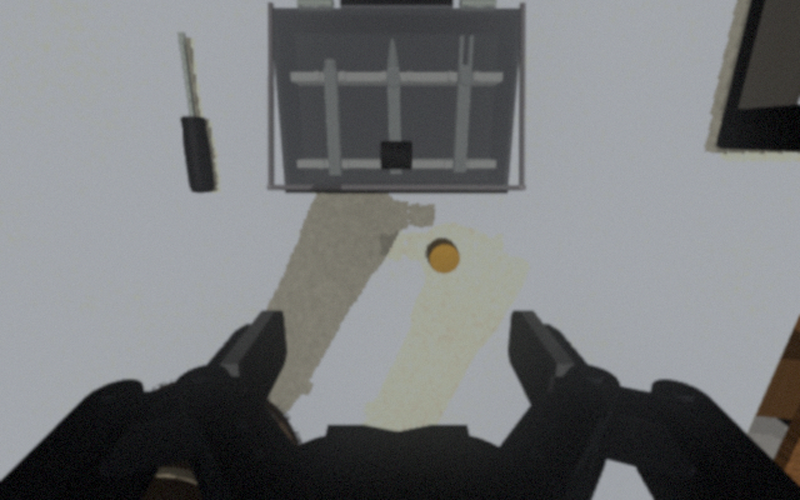

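The wrist view shows the knob at (396.5,154) against (398,152.5) predicted, and the nose tip at (394,39) against (396,39). The model is good to about 1.5 mm. Now I grip the knob on its flat ends and swing the lid.

```bash
python3 - <<'E'
from h import *
yaw=.103; H=np.array([.566,-.209,.068]); K=np.array([.447,-.220,.138]); X=np.array([np.cos(yaw),np.sin(yaw),0]); Z=np.array([0,0,1.])
d=K-H; r=np.hypot(d@X,d[2]); a0=np.arctan2(d[2],-d@X); off=K-(H-r*np.cos(a0)*X+r*np.sin(a0)*Z)
def pose(a,p):
    k=H+off-r*np.cos(a)*X+r*np.sin(a)*Z; R=Rd(yaw,p); return k+.019*R[:,2],R
print(r,a0,off)
A=np.linspace(a0,1.75+.24,13)[1:]; P=-.35*(A-a0)/(A[-1]-a0)
for a,p in zip(A,P): assert inverse_kinematics(*pose(a,p)) is not None,(a,p)
p0,R0=pose(a0,0)
grip(.05,35); movep(p0+[0,0,.07],R0)
print("contact",move_l(p0,R0,.08,contact_N=8)); grip(0,35)
s=sense();print(s["t"],s["gripper_width"],s["grip_force"],s["force"])
for a,p in zip(A[:-1],P):
    q,R=pose(a,p); move_l(q,R,.06); s=sense();print(round(a-.24,2),s["force"].round(1),s["gripper_width"].round(4))
q,R=pose(A[-1]+.04,P[-1]); print(move_l(q,R,.04,contact_N=10))
s=sense();print(s["t"],s["ee_pos"],s["force"]); snap("side","s2")
snap("top","t2")
a=load("s2")["color"][240:370,230:400,::-1];b=load("t2")["color"][140:270,310:480,::-1]
cv2.imwrite("pics/m2.png",np.vstack([cv2.resize(x,(390,298)) for x in(a,b)]))
E
```

```text
0.1384930557944859 0.5298924050190502 [-0.00013301  0.00128678  0.        ]
contact False
4.1833 0.02344477411191091 38.25079679489136 [-2.24532566  4.2503252   4.4831017 ]Traceback (most recent call last):
  File "<stdin>", line 14, in <module>
AttributeError: 'float' object has no attribute 'round'
```

The grip is good at 23.4 mm. The script stopped on a print error after the first waypoint, so I continue from there.

```bash
python3 - <<'E'
from h import *
yaw=.103; H=np.array([.566,-.209,.068]); K=np.array([.447,-.220,.138]); X=np.array([np.cos(yaw),np.sin(yaw),0]); Z=np.array([0,0,1.])
d=K-H; r=np.hypot(d@X,d[2]); a0=np.arctan2(d[2],-d@X); off=K-(H-r*np.cos(a0)*X+r*np.sin(a0)*Z)
def pose(a,p):
    k=H+off-r*np.cos(a)*X+r*np.sin(a)*Z; R=Rd(yaw,p); return k+.019*R[:,2],R
A=np.linspace(a0,1.75+.24,13)[1:]; P=-.35*(A-a0)/(A[-1]-a0)
for a,p in list(zip(A,P))[1:-1]:
    q,R=pose(a,p); move_l(q,R,.06); s=sense();print(round(a-.24,2),np.round(s["force"],1),round(s["gripper_width"],4))
q,R=pose(A[-1]+.04,P[-1]); print(move_l(q,R,.04,contact_N=10))
s=sense();print(s["t"],s["ee_pos"],s["force"]); snap("side","s2")
snap("top","t2")
a=load("s2")["color"][240:370,230:400,::-1];b=load("t2")["color"][140:270,310:480,::-1]
cv2.imwrite("pics/m2.png",np.vstack([cv2.resize(x,(390,298)) for x in(a,b)]))
E
```

```text
0.53 [-3.4  5.5  3. ] 0.0233
0.65 [-4.1  4.7  2.6] 0.0229
0.78 [-3.5  4.9  2.6] 0.0234
0.9 [-3.2  4.3  1.3] 0.0236
1.02 [-1.8  4.8  2.2] 0.0232
1.14 [-1.6  4.9  0.8] 0.0238
1.26 [-0.9  4.5  0.2] 0.0233
1.38 [-0.6  6.1 -0.5] 0.0235
1.51 [ 1.3  4.7 -0.7] 0.0231
1.63 [ 0.4  5.4 -0.8] 0.0235
False
9.55 [ 0.62053603 -0.20195143  0.17457032] [-0.48906906  4.90633185  0.94649636]
```

View pics/m2.png

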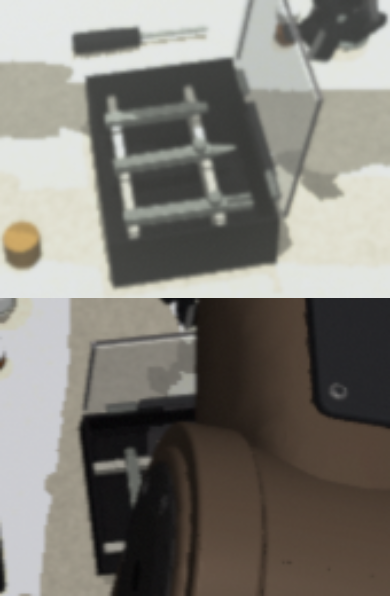

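The lid is nearly fully back and still gripped, but no stop contact has been felt. I continue the arc until it is.

```bash
python3 - <<'E'
from h import *
yaw=.103; H=np.array([.566,-.209,.068]); X=np.array([np.cos(yaw),np.sin(yaw),0]); Z=np.array([0,0,1.]); r=.1385
off=np.array([-.00013,.00129,0])
def pose(a,p):
    k=H+off-r*np.cos(a)*X+r*np.sin(a)*Z; R=Rd(yaw,p); return k+.019*R[:,2],R
for a in (2.07,2.11,2.15):
    q,R=pose(a,-.35); c=move_l(q,R,.03,contact_N=9); s=sense();print(a,c,s["force"],s["ee_pos"],s["gripper_width"])
    if c: break
c1=snap("side","s3")
grip(.05); q=sense()["ee_pos"]; R=np.array(sense()["tool_rot"]); move_l(q-.075*R[:,2]+[.0,0,.0],R,.15); s=sense();print(s["t"],s["force"])
c2=snap("side","s4")
a=c1["color"][230:300,310:400,::-1];b=c2["color"][230:350,260:400,::-1]
cv2.imwrite("pics/m3.png",np.hstack([cv2.resize(x,(400,340),interpolation=cv2.INTER_CUBIC) for x in(a,b)]))
E
```

```text
2.07 True [1.40378904 0.86053006 6.48486073] [ 0.6240608  -0.20148797  0.17274555] 0.023284702648514545
10.975 [-0.12790629 -0.03987996 -1.3211763 ]
```

View pics/m3.png

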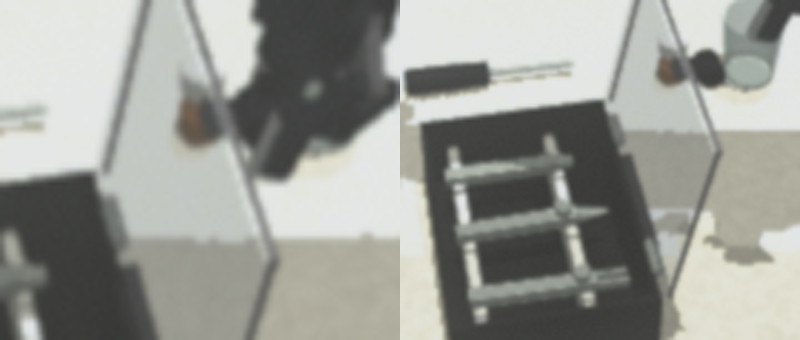

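The lid is open and released, standing back. I compare its visible corner, (718,152) in the right panel or (371.3,283.6) in the full picture, with predictions for several angles.

```bash
python3 - <<'E'
from h import *
yaw=.103; H=np.array([.566,-.209,.068]); X=np.array([np.cos(yaw),np.sin(yaw),0]);Y=np.array([-X[1],X[0],0]);Z=np.array([0,0,1.])
c=load("s4")
for th in (1.5,1.6,1.65,1.7,1.75,1.8):
    u=-np.cos(th)*X+np.sin(th)*Z; n=np.sin(th)*X+np.cos(th)*Z
    print(th,"corner",proj(c,H-.11*Y+.158*u),"knob",proj(c,H+.135*u+.033*n),"hingecorner",proj(c,H-.11*Y))
R=Rd(yaw,-.35);movep([.42,-.225,.36],Rd(yaw)); print(sense()["t"],sense()["ee_pos"])
c=snap("wrist","w5",scale=1.25)
for th in (1.6,1.65,1.7,1.75):
    u=-np.cos(th)*X+np.sin(th)*Z
    print(th,1.25*proj(c,H-.11*Y+.158*u),1.25*proj(c,H+.11*Y+.158*u))
print(1.25*proj(c,[.5473,-.2086,.044]))
E
```

```text
1.5 corner [349.01953442 284.79679792] knob [352.22624068 252.1672315 ] hingecorner [351.13740351 335.09741477]
1.6 corner [356.93793336 283.56812172] knob [358.28906896 252.39432526] hingecorner [351.13740351 335.09741477]
1.65 corner [360.86371662 283.1677685 ] knob [361.23262767 252.68634766] hingecorner [351.13740351 335.09741477]
1.7 corner [364.75031304 282.9111645 ] knob [364.10612824 253.09533058] hingecorner [351.13740351 335.09741477]
1.75 corner [368.58535858 282.79840396] knob [366.90138828 253.6192565 ] hingecorner [351.13740351 335.09741477]
1.8 corner [372.35681909 282.82901026] knob [369.61060903 254.25572872] hingecorner [351.13740351 335.09741477]
12.0583 [ 0.42076522 -0.22482236  0.35953462]
1.6 [568.52067447   4.8124732 ] [223.95058388   4.34420495]
1.65 [569.96228034  -9.33608622] [222.53713811  -9.80144514]
1.7 [571.1497856  -23.41828954] [221.38122051 -23.87994885]
1.75 [572.06891362 -37.32851841] [220.49694247 -37.78572585]
[394.54677838  82.69166722]
```

View pics/w5.png

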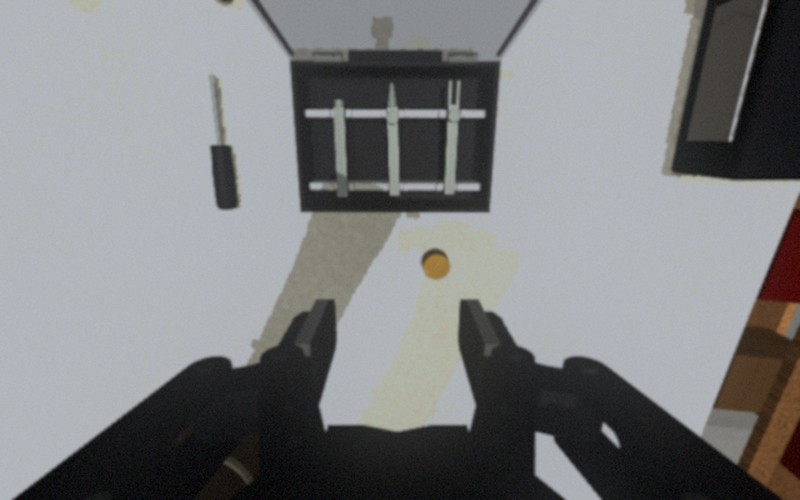

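Predicted knob for 1.75 is (366.9,253.6) and seen about (367.8,254), so the lid is at or near the stop. The wrist view shows the bars: the pointed one is centred near (393,140), with its tip at (392,84). A gentle push on the lid with closed fingers will confirm the stop.

```bash
python3 - <<'E'
from h import *
yaw=.103; H=np.array([.566,-.209,0]); X=np.array([np.cos(yaw),np.sin(yaw),0]);R=Rd(yaw)
grip(0); b=H+[0,0,.185]
movep(b-.05*X,R); f0=sense()["force"]
c=move_l(b+.02*X,R,.03,contact_N=7); s=sense(); print(c,(s["ee_pos"]-b)@X,s["force"]-f0)
pause(.3); s=sense();print((s["ee_pos"]-b)@X,(s["force"]-f0)@X)
c=move_l(s["ee_pos"]+.004*X,R,.02,contact_N=8); s=sense(); print(c,(s["ee_pos"]-b)@X,(s["force"]-f0)@X)
move_l(b-.06*X,R,.15); grip(.045); print(sense()["t"])
E
```

```text
True 0.011454433899361538 [-0.94471876 -0.55825724 -0.37059063]
0.01136594036110998 -0.757048625901271
True 0.011293501553696066 -0.40134263100923095
16.9333
```

Contact at +11 mm, rigid, as expected for 1.75, so the lid is on its stop. Now the holder, measured in the wrist view.

```bash
python3 - <<'E'
from h import *
c=load("w5"); np.set_printoptions(precision=4,suppress=True)
tip=atz(c,392/1.25,84/1.25,.044); e=atz(c,394.5/1.25,195/1.25,.05); d=tip-e
print(tip,e,np.hypot(*d[:2]),"yaw",np.arctan2(d[1],d[0]))
yaw=.103;X=np.array([np.cos(yaw),np.sin(yaw),0])
C1=tip-.075*X; C2=e+.05*X; print(C1,C2)
C=(C1+C2)/2;C[2]=.044; print(C)
R=Rd(yaw); movep([C[0],C[1],.16],R)
w=snap("wrist","w6",scale=1.25); print(sense()["t"],1.25*proj(w,C+[0,0,.006]),1.25*proj(w,tip),1.25*proj(w,C-.05*X+[0,0,.006]))
E
```

```text
[ 0.5457 -0.2059  0.044 ] [ 0.423  -0.2214  0.05  ] 0.1236582431977268 yaw 0.1256509820846939
[ 0.4711 -0.2136  0.044 ] [ 0.4727 -0.2163  0.05  ]
[ 0.4719 -0.2149  0.044 ]
17.275 [397.3108 239.536 ] [395.1946 127.1788] [397.2927 305.4656]
```

View pics/w6.png

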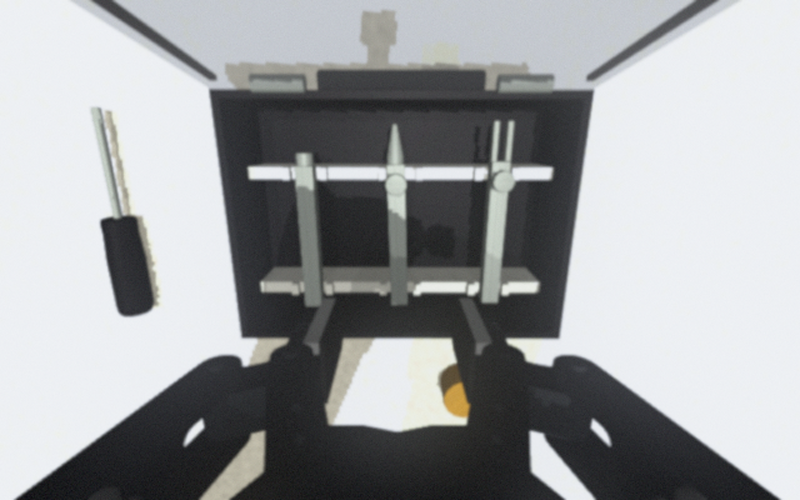

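The prediction matches: tip seen at (395,126), rear end at (399,305), thumbscrew at (396,184). Grasp, lift and stage in front of the camera.

```bash
python3 - <<'E'
from h import *
C=np.array([.4719,-.2149,.044]); R=Rd(.108)
print(move_l([C[0],C[1],.026],R,.08,contact_N=10)); grip(0,60); s=sense();print(s["gripper_width"],s["grip_force"])
move_l([C[0],C[1],.10],R,.08); move_l([C[0]-.03,C[1],.30],R,.2); s=sense();print(s["t"],s["gripper_width"],s["force"])
l=np.array([.6355,.1916,.2303]);yaw,t=.104,.329;R=Rd(yaw,t);a=R[:,0]
p=l-.195*a+.018*R[:,2]
movep(p+[-.03,0,.08],R); move_l(p,R,.15)
w=snap("wrist","w7"); snap("top","t7");snap("side","s7");print(sense()["t"],sense()["ee_pos"]-p)
def cr(c,x,y,w,h):
    im=c["color"][y:y+h,x:x+w,::-1]; return cv2.resize(im,(400,300),interpolation=cv2.INTER_CUBIC)
m=np.vstack([np.hstack([cr(w,220,0,200,150),cr(load("t7"),170,45,80,60+0)]),np.hstack([cr(load("t7"),160,50,120,90),cr(load("s7"),300,90,120,90)])])
cv2.imwrite("pics/m7.png",m)
for n,P in dict(lens=l,tip=l-.12*a,rear=l+.155*a).items(): print(n,[proj(load(k),P) for k in("w7","t7","s7")])
E
```

```text
False
0.010496022545836361 58.519880175590515
21.7333 0.01100455595635023 [ 0.40334394  0.68133084 -1.63051573]
24.0667 [3.90064418e-04 9.33128610e-05 9.66323142e-04]
lens [array([ 318.1887087 , -366.69251075]), array([205.0898268 , 135.93839393]), array([349.13198678, 145.56277619])]
tip [array([317.86324791, 100.05410191]), array([213.31651483, 195.12535359]), array([308.55491277, 161.70189167])]
rear [array([  320.52480205, -3542.51140192]), array([194.24688398,  56.54681888]), array([402.19800558, 124.46243976])]
```

View pics/m7.png

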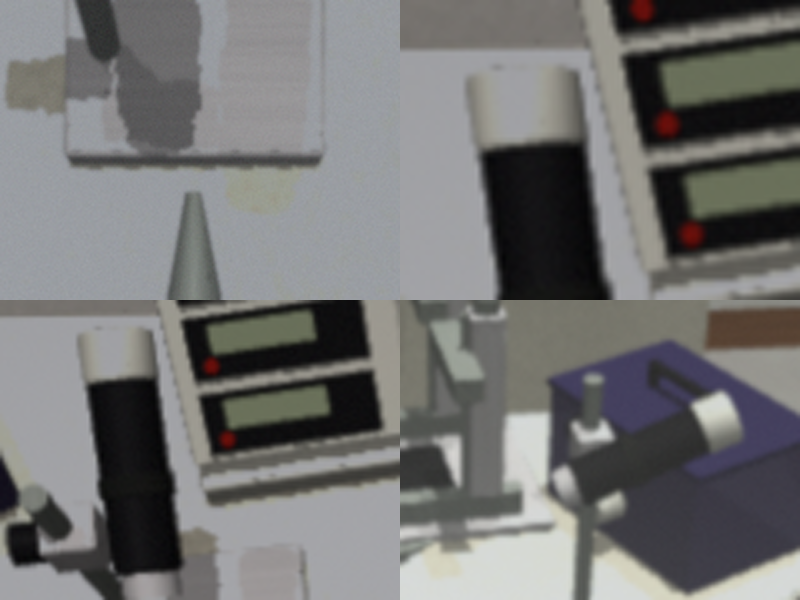

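The holder is held: its tip is at (316.5,96) in the wrist picture against (317.9,100) predicted, with the thumbscrew upright. The lens is outside that view, so I take two tilted wrist views from either side to refine the camera's axis.

```bash
python3 - <<'E'
from h import *
l=np.array([.6355,.1916,.2303]);a=Rd(.104,.329)[:,0]; R=Rd(.104,1.0); X=np.array([np.cos(.104),np.sin(.104),0]);Y=np.array([-X[1],X[0],0])
out=[]
move_l(sense()["ee_pos"]+[-.05,0,.10],None,.2)
for i,o in enumerate((-.085,.085)):
    p=l-.12*X+o*Y; p[2]=.275
    print(inverse_kinematics(p,R) is not None)
    movep(p,R); pause(.2); c=snap("wrist",f"v{i}")
    L,M=proj(c,l),proj(c,l+.155*a); print(L,M)
    m=(L+proj(c,l+.06*a))/2; x0=int(np.clip(m[0]-100,0,440)); y0=int(np.clip(m[1]-150,0,100)); print("crop",x0,y0)
    out.append(cv2.resize(c["color"][y0:y0+300,x0:x0+200,::-1],(400,600),interpolation=cv2.INTER_CUBIC))
cv2.imwrite("pics/m8.png",np.hstack(out)); print(sense()["t"])
E
```

```text
FalseTraceback (most recent call last):
  File "<stdin>", line 8, in <module>
cell.IKError: the arm cannot take that pose within its joint ranges
```

```bash
cat > look.py <<'E'
from h import *
l=np.array([.6355,.1916,.2303]);R7=Rd(.104,.329);a=R7[:,0]; X=np.array([np.cos(.104),np.sin(.104),0]);Y=np.array([-X[1],X[0],0])
c7=load("w7");T7=np.eye(4);T7[:3,:3]=R7;T7[:3,3]=l-.195*a+.018*R7[:,2]; tc=np.array(c7["world_to_cam"])@T7  # tool->cam
s=sense();print(s["ee_pos"],s["t"]);poses=[]
for o in(-.085,.085):
    best=None
    for p in(.5,.6,.7,.8,.9):
        for b in(.12,.16,.2,.24):
            for z in(.26,.3,.34,.38):
                R=Rd(.104,p);q=l-b*X+o*Y;q[2]=z
                T=np.eye(4);T[:3,:3]=R;T[:3,3]=q;c=dict(c7);c["world_to_cam"]=tc@np.linalg.inv(T)
                u=proj(c,l-.02*a);v=proj(c,l+.08*a)
                if v[1]>8 and u[1]<400 and u[1]>v[1] and 20<u[0]<620 and 20<v[0]<620 and inverse_kinematics(q,R) is not None:
                    k=np.linalg.norm(u-v)
                    if best is None or k>best[0]:best=(k,p,b,z,q,R,u,v)
    print(best and (best[:4],best[6:]));poses.append(best)
if all(poses):
    out=[]
    for i,(k,p,b,z,q,R,u,v) in enumerate(poses):
        movep(q,R);pause(.2);c=snap("wrist",f"v{i}");print(proj(c,l),proj(c,l+.155*a))
        m=proj(c,l+.05*a);x0=int(np.clip(m[0]-100,0,440));y0=int(np.clip(m[1]-150,0,100));print("crop",x0,y0)
        out.append(cv2.resize(c["color"][y0:y0+300,x0:x0+200,::-1],(400,600),interpolation=cv2.INTER_CUBIC))
    cv2.imwrite("pics/m8.png",np.hstack(out));print(sense()["t"])
E
python3 look.py
```

```text
[0.40830736 0.17255635 0.25113673] 24.775
((np.float64(124.10176276571649), 0.7, 0.12, 0.26), (array([206.90821353, 132.5330001 ]), array([210.35063653,   8.47899072])))
((np.float64(117.23391111339289), 0.6, 0.12, 0.3), (array([416.00860877, 146.28246677]), array([417.06505116,  29.05331577])))
[209.2495398  107.74854143] [214.26931839 -79.87297618]
crop 111 0
[415.5179603  123.10143528] [417.34348926 -61.37047285]
crop 315 0
27.925
```

View pics/m8.png

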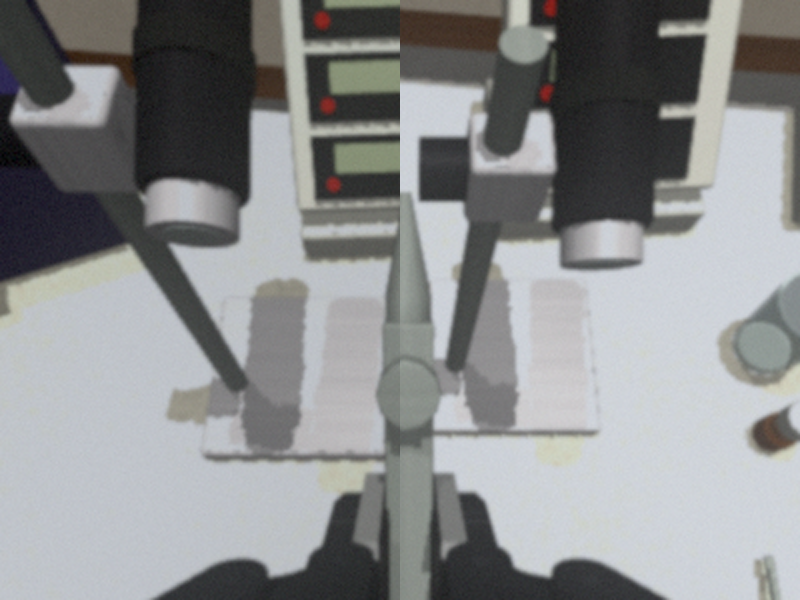

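The two sharp views, in full-picture pixels, put the front-glass centre at (207.5,116.5) and (415.5,129). The barrel axis passes through (207.3,30) in the first and (419,20) in the second. I fit the pose with all four views.

```bash
cat > fit.py <<'E'
from h import *
from scipy.optimize import least_squares
V={k:load(k) for k in("v0","v1","t7","s7")}
v0=lambda x,y:(111+x/2,y/2); v1=lambda x,y:(315+(x-400)/2,y/2)
t=lambda x,y:(160+x*.3,50+(y-300)*.3); s=lambda x,y:(300+(x-400)*.3,90+(y-300)*.3)
L=[("v0",v0(193,233),1),("v1",v1(601,258),1)]
AX=[("v0",v0(192.5,60),1),("v0",v0(192,150),1),("v1",v1(608,40),1),("v1",v1(607,110),1),
    ("t7",t(117,350),2),("t7",t(125.5,400),2),("t7",t(144,550),2),("s7",s(702,432),2),("s7",s(581,482),2)]
def res(q):
    l=q[:3];a=Rd(q[3],q[4])[:,0];r=[]
    for k,p,w in L:r+=list(w*(proj(V[k],l)-p))
    for k,p,w in AX:
        A,B=proj(V[k],l),proj(V[k],l+.1*a);d=(B-A)/np.linalg.norm(B-A);e=np.array(p)-A
        r.append(w*(d[0]*e[1]-d[1]*e[0]))
    return np.array(r)
np.set_printoptions(precision=4,suppress=True)
f=least_squares(res,[.6355,.1916,.2303,.104,.35]);q=f.x
print(q,np.degrees(q[4]),res(q).round(1)); J=np.linalg.inv(f.jac.T@f.jac);print("sd",np.sqrt(np.diag(J)))
a=Rd(q[3],q[4])[:,0]; print("focus",q[:3]-.06*a,"z242 at s=",(.242-q[2])/a[2])
print("lens only stereo",tri([(V["v0"],*L[0][1]),(V["v1"],*L[1][1])]),"lens top/side",proj(V["t7"],q[:3]),proj(V["s7"],q[:3]),"rear",proj(V["t7"],q[:3]+.155*a),proj(V["s7"],q[:3]+.155*a))
# stand: base front edge, top face z=.014
g=[atz(V["v0"],*v0(204,456),.014),atz(V["v1"],*v1(598,430),.014)];print("base front corners",g)
# held holder tip in wrist views vs expected in tool frame (from w7): pixel of tip
E
python3 fit.py
```

```text
[0.629  0.1918 0.2294 0.0905 0.3421] 19.601158439290515 [-0.2 -1.2 -0.6  1.3 -3.2 -1.8  1.3  1.7 -0.8  0.4  0.1  2.4  3.2]
sd [0.0009 0.0005 0.001  0.0073 0.0165]
focus [0.5727 0.1867 0.2093] z242 at s= 0.0375986480497303
lens only stereo [0.6292 0.1916 0.2293] lens top/side [204.9701 139.2011] [346.7512 145.9195] rear [194.859   59.5289] [399.8518 124.5634]
base front corners [array([0.6022, 0.2504, 0.014 ]), array([0.6169, 0.1275, 0.014 ])]
```

The lens position is robust, and it also agrees with the base plate and the clamp height of 242 mm. I tighten yaw and tilt with automatic edge midlines, allowing an offset per camera.

```bash
cat > fit2.py <<'E'
from fit import *
def mids(k,rng,mid,axis,half,th):
    g=cv2.cvtColor(V[k]["color"],cv2.COLOR_RGB2GRAY).astype(float); out=[]
    for i in rng:
        p=g[i] if axis==0 else g[:,i]; m=int(round(mid(i)))
        x=np.arange(m-half,m+half+1); q=p[x]
        hi=lambda j,st:next((n for n in range(1,half) if p[j+st*n]>th),None)
        r,l=hi(m,1),hi(m,-1)
        if r is None or l is None: continue
        sub=lambda j,st:j-st*(p[j]-th)/(p[j]-p[j-st])
        R,Lf=sub(m+r,1),sub(m-l,-1); out.append((i,(R+Lf)/2,R-Lf))
    return np.array(out)
a=Rd(q[3],q[4])[:,0]
def line(k,ax):
    A,B=proj(V[k],q[:3]),proj(V[k],q[:3]+.1*a)
    return (lambda i:A[0]+(i-A[1])*(B[0]-A[0])/(B[1]-A[1])) if ax==0 else (lambda i:A[1]+(i-A[0])*(B[1]-A[1])/(B[0]-A[0]))
S={"v0":mids("v0",range(4,86,4),line("v0",0),0,90,85),"v1":mids("v1",range(4,106,4),line("v1",0),0,60,75),
   "t7":mids("t7",range(78,132,3),line("t7",0),0,22,75),"s7":mids("s7",range(354,390,2),line("s7",1),1,16,48)}
for k in S:print(k,S[k].round(1).tolist())
E
python3 fit2.py | tail -4
```

```text
v0 [[4.0, 207.8, 58.7], [8.0, 207.6, 58.7], [12.0, 207.5, 59.3], [16.0, 206.7, 60.9], [20.0, 206.6, 60.9], [24.0, 206.8, 61.3], [32.0, 204.5, 76.0], [36.0, 211.6, 81.9], [40.0, 211.9, 82.6], [44.0, 211.3, 83.9], [48.0, 210.7, 85.7], [52.0, 210.2, 86.7], [56.0, 200.8, 69.5], [60.0, 199.9, 70.6], [64.0, 197.6, 75.1]]
v1 [[4.0, 424.4, 88.2], [8.0, 424.0, 87.4], [12.0, 412.5, 63.2], [16.0, 417.8, 50.7], [20.0, 429.1, 74.5], [24.0, 427.5, 76.6], [28.0, 428.5, 73.7], [32.0, 427.9, 73.6], [36.0, 412.7, 103.1], [40.0, 412.8, 101.7], [44.0, 412.4, 101.4], [48.0, 411.5, 102.0], [52.0, 402.0, 86.6], [56.0, 416.9, 53.6], [60.0, 426.2, 69.2], [64.0, 426.1, 68.3], [68.0, 425.9, 67.7], [72.0, 425.9, 66.4], [76.0, 425.7, 65.7], [80.0, 425.6, 64.9], [84.0, 425.4, 63.9], [88.0, 423.3, 64.9], [92.0, 415.6, 51.0], [96.0, 416.2, 50.1], [100.0, 415.8, 49.8], [104.0, 415.9, 48.6]]
t7 [[78.0, 196.6, 21.1], [81.0, 197.0, 21.2], [84.0, 197.5, 21.0], [87.0, 197.9, 21.2], [90.0, 198.3, 21.1], [93.0, 198.7, 21.2], [96.0, 199.2, 20.9], [99.0, 199.6, 20.9], [102.0, 200.4, 21.9], [105.0, 200.4, 22.8], [108.0, 200.5, 22.1], [111.0, 201.3, 20.8], [114.0, 201.6, 21.2], [117.0, 200.4, 24.1], [120.0, 201.1, 24.6], [123.0, 201.3, 25.1], [129.0, 204.0, 21.3]]
s7 [[354.0, 151.0, 0.0], [356.0, 148.0, -4.0], [358.0, 141.0, 16.0], [360.0, inf, -inf], [362.0, 146.0, 0.0], [364.0, 145.0, 0.0], [366.0, -inf, -inf], [368.0, 143.0, 0.0], [370.0, inf, -inf], [372.0, 141.0, 0.0], [374.0, -inf, -inf], [376.0, nan, -inf], [378.0, 136.0, -2.0], [380.0, 132.7, 3.3], [382.0, -inf, -inf], [384.0, 134.0, 0.0], [386.0, 131.3, 1.3], [388.0, inf, -inf]]fit2.py:10: RuntimeWarning: divide by zero encountered in scalar divide
  sub=lambda j,st:j-st*(p[j]-th)/(p[j]-p[j-st])
fit2.py:11: RuntimeWarning: invalid value encountered in scalar add
  R,Lf=sub(m+r,1),sub(m-l,-1); out.append((i,(R+Lf)/2,R-Lf))
```

```bash
cat > fit3.py <<'E'
import io,contextlib,warnings; warnings.simplefilter("ignore")
with contextlib.redirect_stdout(io.StringIO()):
    from fit2 import *
AX=[("v0",(207.6,8),1),("v0",(206.8,20),1),("v0",(207.1,92),1),("v1",(417.8,16),1),("v1",(416.9,56),1),("v1",(415.9,98),1)]
AX+=[("t7",(m,i),1) for i,m,w in S["t7"] if 20.5<w<21.4]
AX+=[("s7",s(702,432),2),("s7",s(581,482),2)]
def res(p):
    l=p[:3];a=Rd(p[3],p[4])[:,0];r=[]
    for k,o,w in L:r+=list(w*(proj(V[k],l)-o))
    for k,o,w in AX:
        A,B=proj(V[k],l),proj(V[k],l+.1*a);d=(B-A)/np.linalg.norm(B-A);e=np.array(o)-A
        r.append(w*(d[0]*e[1]-d[1]*e[0]+(p[5] if k=="t7" else p[6] if k=="s7" else 0)))
    return np.array(r+[p[5]/2,p[6]/2])
f=least_squares(res,list(q)+[0,0],loss="soft_l1")
E
python3 - <<'E'
from fit3 import *
print(f.x,np.degrees(f.x[4]),res(f.x).round(1),np.sqrt(np.diag(np.linalg.inv(f.jac.T@f.jac))))
E
```

```text
[ 0.6281  0.1916  0.2305  0.1087  0.3653 -0.7228 -2.4715] 20.9322379966134 [-0.7 -1.2  0.1  1.5 -0.3 -1.   0.   0.4  0.1 -0.2  0.1  0.1  0.1  0.1
  0.   0.   0.  -0.  -0.1 -0.2 -0.1  1.  -0.6 -0.4 -1.2] [0.0014 0.0005 0.0011 0.0089 0.02   0.3945 0.5711]
```

The fit converges on lens (0.6285,0.1916,0.230), yaw 0.107 and tilt about 20.4°. I correct for the tip seen 1.3 mm further forward in the grip, compare the thumbscrew's row, and make the final approach along the axis.

```bash
python3 - <<'E'
from h import *
np.set_printoptions(precision=4,suppress=True)
s=sense();c=load("v1");p=s["ee_pos"];R=np.array(s["tool_rot"])
print("tip",proj(c,p+R@[.075,0,-.018]),"seen 317.5 97.5; screw",proj(c,p+R@[.038,0,-.034]),"seen 318.5 196.5")
dpx=proj(c,p+R@[.0763,0,-.018]);print(dpx,proj(c,p+R@[.0393,0,-.034]))
l=np.array([.6285,.1916,.230]);Rf=Rd(.107,.357);a=Rf[:,0]
q=l-.06*a-Rf@np.array([.0763,.0003,-.018])
move_l(p+[-.08,0,.0],None,.2)
movep(q-.06*a+[0,0,.06],Rf); move_l(q-.06*a,Rf,.15); print(move_l(q,Rf,.05,contact_N=8)); pause(.5)
s=sense();print(s["t"],s["ee_pos"]-q,np.abs(np.array(s["tool_rot"])-Rf).max(),s["force"],s["gripper_width"],s["grip_force"])
e=q-s["ee_pos"]
for n in("wrist","top","side"):snap(n,"f_"+n)
w=load("f_wrist");print("tip exp",proj(w,l-.06*a),"lens",proj(w,l))
g=cv2.cvtColor(w["color"],cv2.COLOR_RGB2GRAY).astype(int);u,v=proj(w,l-.06*a).astype(int)
for r in range(v-14,v+12,2):print(r,g[r,u-14:u+15:2])
E
```

```text
tip [317.6297 100.1019] seen 317.5 97.5; screw [317.5722 201.3746] seen 318.5 196.5
[317.6311  96.6293] [317.5735 198.0954]Traceback (most recent call last):
  File "<stdin>", line 8, in <module>
cell.IKError: the arm cannot follow that straight line within its joint ranges
```

```bash
python3 - <<'E'
from h import *
np.set_printoptions(precision=4,suppress=True)
p=sense()["ee_pos"]
l=np.array([.6285,.1916,.230]);Rf=Rd(.107,.357);a=Rf[:,0]
q=l-.06*a-Rf@np.array([.0763,.0003,-.018])
try: move_l(p+[-.08,0,0],Rf,.15)
except IKError: print("joint move"); movep(p+[-.08,0,0],Rf)
movep(q-.06*a+[0,0,.06],Rf); move_l(q-.06*a,Rf,.15); print(move_l(q,Rf,.05,contact_N=8)); pause(.5)
s=sense();print(s["t"],s["ee_pos"]-q,np.abs(np.array(s["tool_rot"])-Rf).max(),s["force"],s["gripper_width"],s["grip_force"])
for n in("wrist","top","side"):snap(n,"f_"+n)
w=load("f_wrist");print("tip exp",proj(w,l-.06*a),"lens",proj(w,l))
g=cv2.cvtColor(w["color"],cv2.COLOR_RGB2GRAY).astype(int);u,v=proj(w,l-.06*a).astype(int)
for r in range(v-14,v+12,2):print(r,g[r,u-14:u+15:2])
for n in("top","side"):
    c=load("f_"+n);a0=load(n[0]+"7")["color"].astype(int);print(n,"tip",proj(c,l-.06*a),"lens",proj(c,l), "cam diff near barrel",np.abs(c["color"].astype(int)-a0)[60:130,185:210].mean() if n=="top" else np.abs(c["color"].astype(int)-a0)[120:150,352:405].mean())
c=load("f_side");g=cv2.cvtColor(c["color"],cv2.COLOR_RGB2GRAY).astype(int);u,v=proj(c,l-.06*a).astype(int)
for r in range(v-8,v+14):print(r,g[r,u-22:u+12])
E
```

```text
False
31.6 [-0.  0.  0.] 8.635423115370411e-05 [ 0.0798 -0.347  -0.3531] 0.0107705833110161 58.35318982601166
tip exp [318.6146  95.7562] lens [318.9327 -94.6032]
81 [107 106 109 105 106 108 107 106 121 152 151 154 153 154 153]
83 [105 108 105 106 106 106 106 109 120 152 154 153 152 155 150]
85 [107 107 105 106 108 108 104 105 124 153 151 154 154 157 152]
87 [107 111 105 109 109 106 108 105 125 151 156 151 154 156 151]
89 [105 108 106 106 107 108 105 111 139 151 154 155 154 151 146]
91 [107 106 107 111 110 110 111 113 144 153 152 154 150 152 149]
93 [107 105 104 107 108 108 104 110 135 150 155 155 153 151 148]
95 [112 111 107 110 107 104 110 110 112 141 155 154 155 150 153]
97 [108 109 109 108  94  97 119 111 113 150 155 153 154 153 152]
99 [108 107 103 104  87  99 116 115 113 147 156 152 150 149 149]
101 [104 103  96  89  86 101 117 114 106 143 151 155 153 153 151]
103 [ 94  95  93  83  83 105 118 111 100 139 154 151 155 153 152]
105 [ 90  90  90  86  83 108 121 115 103 127 151 151 151 153 150]
top tip [209.3755 169.112 ] lens [204.9728 139.3233] cam diff near barrel 2.4805714285714
[... 2543 characters left out ...]
39 127 113 105  97  95  94  95  99 107 113 121 125 131 155 191
 206 210 212 214 214 214 214 215 215 215 216 214 214 214 215 215]
164 [ 94 107 107 101  96  97 105 112 114 115 118 125 130 132 135 140 154 186
 206 213 215 215 215 215 215 215 215 215 215 214 214 214 215 215]
165 [ 86  94  93  96 107 121 141 155 156 155 155 157 160 163 166 171 176 189
 207 215 215 215 215 215 215 215 215 214 215 215 214 215 214 215]
166 [ 77  91  96 116 146 166 185 194 195 194 195 195 199 203 205 206 207 210
 213 215 216 215 216 216 215 215 214 214 214 214 214 215 215 214]
167 [ 72  86 106 150 185 200 206 207 206 205 205 206 208 213 215 215 215 215
 215 215 215 215 215 216 216 215 214 215 214 214 215 215 215 215]
```

Tool is exactly on target with zero contact force and the camera unmoved. As a last check, I locate the nose tip numerically in the side and top pictures by differencing with the staging pictures.

```bash
python3 - <<'E'
from h import *
l=np.array([.6285,.1916,.230]);a=Rd(.107,.357)[:,0]
for n,k in(("side","s7"),("top","t7")):
    A=load("f_"+n);d=np.abs(A["color"].astype(int)-load(k)["color"]).max(2).astype(np.uint8)
    t=proj(A,l-.06*a);b=proj(A,l-.085*a);x,y=t.astype(int);print(n,"tip",t.round(1),"base",b.round(1))
    if n=="side":
        for r in range(y-6,y+14):print(r,x-20,"".join("#" if v>35 else "+" if v>15 else "." for v in d[r,x-20:x+8]))
    else:
        for r in range(y-8,y+14):print(r,x-10,"".join("#" if v>35 else "+" if v>15 else "." for v in d[r,x-10:x+14]))
E
```

```text
side tip [326.5 154.4] base [318.1 157.9]
148 306 ............................
149 306 ............................
150 306 ............................
151 306 ............................
152 306 ............................
153 306 ............................
154 306 ......+++...........+.......
155 306 .....+###+........+.........
156 306 .....+###++++...+###+.......
157 306 ......++..+++++#####........
158 306 .....++++..++.+####+........
159 306 ....+#++++...++#++..........
160 306 ....++++.+++++++............
161 306 .+.....+++++................
162 306 ...+##+++++.................
163 306 .+######++..................
164 306 +######++...................
165 306 ######+.....................
166 306 ####+.......................
167 306 ##+.........................
top tip [209.4 169.1] base [211.2 181.3]
161 199 ........................
162 199 ........................
163 199 ........................
164 199 ........................
165 199 ........................
166 199 ........................
167 199 ........................
168 199 ........................
169 199 ..........+.............
170 199 ..........+++...........
171 199 ..........+++...........
172 199 ..........#++...........
173 199 ..........###+..........
174 199 ..........####..........
175 199 ..........####..........
176 199 ...........+............
177 199 ..........+#+...........
178 199 ............+##+........
179 199 ..........#####+........
180 199 .........+######........
181 199 .........#######+.......
182 199 .........+#######.......
```

The tip agrees to within about half a pixel in both pictures. The remaining doubt is the camera axis in the side view, so I measure the profile across the barrel there.

```bash
python3 - <<'E'
from h import *
from scipy.ndimage import map_coordinates as mc
l=np.array([.6285,.1916,.230]);a=Rd(.107,.357)[:,0]
c=load("s7");im=c["color"].astype(float)
for s0,s1 in((.002,.012),(.02,.03),(.05,.065),(.075,.09),(.095,.11)):
    pr=0
    for s in np.linspace(s0,s1,8):
        A=proj(c,l+s*a);B=proj(c,l+(s+.01)*a);d=(B-A)/np.linalg.norm(B-A);n=np.array([-d[1],d[0]])
        P=A+np.arange(-14,15)[:,None]*n
        pr=pr+np.array([mc(im[:,:,k],[P[:,1],P[:,0]],order=1) for k in(0,2)])/8
    k=.021*c["fx"]/np.linalg.norm((np.array(c["world_to_cam"])@np.append(l,1))[:3])
    print(s0,"halfwidth",k.round(1));print(pr[0].astype(int));print(pr[1].astype(int))
E
```

```text
0.002 halfwidth 7.6
[167 152 138 122 107  91  80  74  84 126 171 189 191 188 180 169 155 139
 122 109 100  94  94 103 113 118 114 104  96]
[168 154 140 126 111  96  85  80  89 128 169 186 188 185 178 167 154 137
 121 108  99  92  91  98 106 110 107  99  92]
0.02 halfwidth 7.6
[ 72  75  78  82  84  86  87  84  71  58  56  56  56  57  56  55  53  52
  52  51  51  54  71 106 131 134 126 116 104]
[ 74  77  80  84  86  86  86  84  71  59  55  56  56  57  56  55  53  52
  51  51  50  54  70 102 125 128 120 111 100]
0.05 halfwidth 7.6
[ 80  96 116 133 142 143 134 110  77  57  53  54  54  54  53  53  52  51
  50  49  49  49  51  54  58  59  59  59  58]
[ 92 105 122 138 146 147 136 111  76  57  53  54  54  53  53  52  51  50
  49  49  48  48  51  56  62  65  65  65  64]
0.075 halfwidth 7.6
[67 67 67 68 68 68 67 63 56 52 52 52 53 53 52 51 50 49 48 48 47 48 49 53
 56 56 57 57 57]
[93 93 93 94 93 93 92 83 66 54 52 52 53 53 52 51 51 49 48 47 46 47 50 57
 62 63 63 64 64]
0.095 halfwidth 7.6
[63 64 66 67 67 67 66 62 55 52 52 52 52 52 52 51 49 48 47 47 46 46 49 56
 59 59 58 57 56]
[85 87 90 92 93 93 91 82 64 53 52 52 52 52 51 51 49 48 47 46 46 47 54 67
 75 74 71 68 64]
```

Barrel edges in the side view sit a constant 1.2 px from the model, and the nose sits about 0.6 px off the same way. That leaves under 2 mm of relative error and no tilt error, so I hand it in.

```bash
python3 - <<'E'
from h import *
d=np.abs(load("f_side")["color"].astype(int)-load("s4")["color"]).max(2);print("lid/case change",(d[235:330,262:375]>40).mean(),sense()["t"],np.abs(sense()["qvel"]).max())
print(close_job())
E
```

```text
lid/case change 0.06008383791336749 31.75 0.00175577748263699
the job is handed in; nothing more can be done
None
```

I handed the job in at 31.8 s: the lid is open on its stop, and the pointed-nose holder is held still at the camera's focus with its thumbscrew up, to within about 2 mm by my own image checks, as no verdict was shown.

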